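# Clamp a bearing block in a press-and-turn cam clamp

## Robot

A 6-joint arm with a two-finger parallel gripper is mounted at the origin on a cart in front of the work surface, level with it; the furniture and walls round the work are solid. World frame = base frame: x ahead of the robot, y to its left, z up, the work surface at z = 0. Lengths are in m, angles in rad, forces in N, time in s.
With the tool pointing down it reaches from about 0.35 to 0.975 m from the base axis. Payload 4.9 kg.
Tool frame: the origin (TCP) lies at the very end of the fingers, on their centre line; the grasp point (between the pads) lies 19 mm behind it (ctrl.tcp_to_grasp is the z of the grasp point in the tool frame, in m); z points along the fingers, y is the line along which they close (so a half turn about z gives the same grasp; the last joint's range is limited). The gripper opens to 85 mm and grips with 20 to 120 N. Pads are 22 mm wide; open, the fingers measure 114 mm over their backs; the gripper's body (76 mm by 85 mm) begins 54 mm behind the grasp point. The pads swing forward as they close: fully open they stand 13 mm farther back than shut.
Start: joints at [1.024, 0.053, 1.613, -0, 1.476, -0.119], TCP at [0.259, 0.569, 0.194] pointing down, gripper open.
Joint ranges: [-3.01, 3.01], [-1.01, 2.22], [0.06, 2.58], [-1.02, 4.17], [0.09, 2.62], [-3.14, 3.14]. Speed limits (rad/s): [2.57, 2.57, 3.14, 3.14, 3.14, 3.14].

## Interface

Orientations are given as a rotation vector (axis times angle).
In Python, from station import ctrl, eyes, job, nets gives the robot as it stands. The module is installed in compiled form; this text tells all that it offers.
- The arm moves only by the tool jog_arm, never from a script. Its argument "commands" is one flat list of numbers, 7 for each row, row after row: the shift along the tool's x, y, z each as a share of 0.06 m, from -1 to 1, then the turn, a rotation vector about the tool's x, y, z each as a share of 0.1 rad, from -1 to 1, then the finger opening in mm, from 0 to 85.4. In form: [x, y, z, ax, ay, az, grip, x, y, z, ax, ay, az, grip, ...]. A call has 1 to 20 rows; each row shifts and turns the commanded pose from where the row before left it, along the tool's axes as they then stand; what a row does not reach is not made up. A row lasts 1/8 s, in which the tool goes at most 62.5 mm and 10.7 degrees, less where a joint would pass 70% of its speed; a pose out of reach is approached as far as the arm can. A call with a number of a shift or a turn outside -1 to 1 is refused whole. A call with a gripper value outside its range is refused whole. The fingers move at their own pace and stop on an object; "newtons" is the grip in N (left out, the last holds). Time passes only in rows, so rows that do not move let the fingers close. It gives the time, the measured TCP pose, the force, the opening and the grip force at its end, in the units of the state.
- ctrl.get_obs(): the state, without advancing time (a new reading comes with each control period).
- eyes.get_image(name): name is "side" or "top"; returns a dict with "image" (480x640x3 uint8, red, green, blue), "z_map" (480x640 float32, m along the optical axis (not along the pixel's ray), 0 where there is no reading), "K" (3x3 intrinsics, pixels), "dist_coeffs" ([k1, k2, p1, p2, k3] as OpenCV has them; the pictures are not rectified), "cam_to_world" (4x4, takes a point from camera to world coordinates). Camera axes: x right, y up, looking along -z (the intrinsics and any distortion apply to the point x, -y, -z); pixel columns grow to the right and rows downward; lengths in m; the calibration is good to about 2 mm. A picture is of the moment at which its call begins.
- job.finish_job(): hands the job in; it is judged then, once.
Trained networks look in the newest picture that a camera, given by its name, has taken for a name from the list of things; names that differ only in an ending like _2 or _b are one class to them, and where a whole thing is asked for, a point or a joint stands for the part that bears it (a point fixed in the world has none). Each returns a list of dicts, best first, with "p" (0 to 1); they miss things now and then, are a little off and sometimes report something else, mostly with a low value. They report only what shows in the picture. A call takes as long as a camera call.
- nets.silhouettes(camera, name): "mask" (480x640 bool, what is visible of it) and "bbox" ([left, top, right, bottom] in pixels, round what is visible of it).
The state is a dict: "t": time; "q": joint angles; "dq": joint speeds; "effort": joint torques, N m; "tool_pos": TCP position; "tool_rot": TCP orientation; "contact_force": force on the tool from outside, world axes, zero at the start; "wrist_torque": the same for the moment, N m; "opening": finger opening in m; "grip_force": force on a finger pad.
Only numpy, scipy, OpenCV 4.12 (cv2) and the standard library are available. Lean on these libraries where they do the work, as an engineer would, in place of code of your own. Each camera call takes 0.05 s, during which the arm holds its last target. There are 200 camera calls.

## Task

The cold chisel left lying across the cam clamp goes on the black rubber mat. Then take the aluminium bearing block out of the green rack, stand it on the open bench and let go, take it again by its two ends, and lower it (do not drop it) into the middle of the clamp's bed, between the fence and the jaw. Let go of it, then push the clamp's sprung red-bar knob down, turn it clockwise as far as it goes and let it spring back up, so that it is locked and the jaw holds the block; leave the grease tin and the wooden block where they are.

Things in the scene. Friction and masses are not known exactly. Their poses are not given: they have to be found in the camera images.
- clamp: Blue base plate of the cam clamp, fixed, 130 (x) x 236 (y) x 12 mm; origin at the centre of its underside. Along its y: steel fence, top 62 mm above the bench (y -101 to -81), open bed (y -81 to -29), steel jaw, top 62.5 mm (y -29 to -9 while open), grey housing 64 x 64 mm with the knob (axis at x 0, y +75 mm). The knob drives the jaw up to 12 mm towards the fence.
- bed (a point): Centre of the floor of the clamp's bed, 12 mm above the bench; axes as the clamp's (fence towards -y, jaw towards +y). The bed is open at both x ends; beside the block only 4 mm are left to fence and to jaw, so here the block can only be held by its ends.
- clamp_jaw: Sprung steel jaw of the clamp, 56 x 20 x 50 mm; its origin is that of the clamp while open, and moves along the clamp's -y by up to 12 mm as it closes.
- knob_grip (a point): Point on the knob's axis at half height of its red grip bar (44 long x 13 wide x 18 mm high; the bar lies along this point's x, its white index line at the -x end). The bar stands on a black disc of 48 mm diameter whose top is 9 mm below this point; this point is 77 mm above the bench with the knob up.
- plunger (a joint): How far the knob is pressed down, m: 0 up, 0.009 fully down (about 10 N). The knob turns freely only when pressed at least 6 mm; let go, the spring lifts it only at the open end or the locked end of its turn.
- clamp_knob (a joint): Turn of the knob, rad, clockwise from above: 0 open (index line at the red dot), 1.4 the stop (green dot). When let up near the stop it is locked and may settle back to about 1.23.
- cold_chisel: Steel cold chisel, 177 (x) x 26 (y) x 17 (z) mm, 0.18 kg; origin at the centre of its underside. It starts lying across the tops of fence and jaw.
- mat: Black rubber mat on the bench, 200 (x) x 80 (y) x 3 mm, origin at the centre of its underside, fixed.
- rack: Green steel rack, fixed, 86 (x) x 60 (y) mm: a 6 mm floor with two end plates 48 mm high across its x ends, 70 mm apart; open at both y sides. A black socket case stands behind it; the bench between rack and mat, in front of the clamp, is free.
- bearing_block: Aluminium bearing block, 62 (x, its length) x 44 (y) x 36 (z) mm, about 0.25 kg, dark round bore on its y faces; origin at the centre of its underside. It starts in the rack, its x ends 4 mm from the rack's end plates, so there it can only be held by its y faces.
- grease_tin: Bystander: blue and white open tin, 68 mm across, 42 mm high; origin at the centre of its underside.
- wood_block: Bystander: brown wooden packing block, 113 x 56 x 43 mm; origin at the centre of its underside.

How it is judged:
On the way, in this order (a step that is already met when the one before it is completed fails the run):
1. the cold chisel lies on the mat, let go (x of cold_chisel in the frame of mat between -0.06 and 0.06 m and y of cold_chisel in the frame of mat between -0.04 and 0.04 m and z of cold_chisel in the frame of mat between -0.002 and 0.01 m and angle between cold_chisel's own z axis and vertical below 0.15 rad and contact force between the fingers and cold_chisel below 0.1 N), for 0.2 s.
2. the bearing block stands on the bench outside the rack, let go (horizontal distance between bearing_block and rack above 0.07 m and height (world z) of bearing_block between -0.004 and 0.008 m and angle between bearing_block's own z axis and vertical below 0.1 rad and linear speed of bearing_block below 0.02 m/s and contact force between the fingers and bearing_block below 0.1 N), for 0.2 s.
3. the block is lowered onto the bed's floor while still held (x of bearing_block in the frame of bed between -0.015 and 0.015 m and y of bearing_block in the frame of bed between -0.012 and 0.012 m and z of bearing_block in the frame of bed below 0.004 m and angle between bearing_block's own z axis and vertical below 0.1 rad and contact force between the fingers and bearing_block above 0.5 N), for 0.05 s.
4. with the block let go in the bed, the knob is pressed (x of bearing_block in the frame of bed between -0.015 and 0.015 m and y of bearing_block in the frame of bed between -0.012 and 0.012 m and z of bearing_block in the frame of bed below 0.004 m and angle between bearing_block's own z axis and vertical below 0.1 rad and contact force between the fingers and bearing_block below 0.1 N and value of joint plunger above 0.005 m), for 0.05 s.
At the end, for the whole second after the job is handed in: Knob past 1.15 rad and up within 2.5 mm; jaw presses the block with over 3 N; block on the bed floor within 15 mm of its middle, square within 0.08 rad; chisel flat on the mat, its middle within 60 mm (mat x) and 40 mm (mat y) of the mat middle; both at rest (x of bearing_block in the frame of bed between -0.015 and 0.015 m and y of bearing_block in the frame of bed between -0.012 and 0.012 m and z of bearing_block in the frame of bed below 0.004 m and angle between bearing_block's own z axis and vertical below 0.1 rad and x of cold_chisel in the frame of mat between -0.06 and 0.06 m and y of cold_chisel in the frame of mat between -0.04 and 0.04 m and z of cold_chisel in the frame of mat between -0.002 and 0.01 m and angle between cold_chisel's own z axis and vertical below 0.15 rad and value of joint clamp_knob above 1.15 rad and value of joint plunger below 0.0025 m and contact force between clamp_jaw and bearing_block above 3 N and angle between the x axis of bearing_block and the x axis of bed, either way round below 0.08 rad and linear speed of each of bearing_block, cold_chisel below 0.02 m/s); the robot touches nothing.
It fails at once if the knob is forced round without being pressed down (value of joint plunger below 0.002 m and value of joint clamp_knob between 0.35 and 1 rad).
It fails at once if the grease tin or the wooden block is pushed more than 25 mm (distance of any of grease_tin, wood_block from where it was at the start of the episode above 0.025 m).
It also fails if it takes over 69 s, if anything falls off the work surface, if the arm or the gripper's body presses on something with over 40 N, if the wrist force passes 120 N, or if a joint passes its speed limit or range.

## Working session

There is one attempt and no reset: what is moved stays moved. The work goes in short steps, Python scripts to look and compute and a tool call to move; the robot and the scene stay as the last step left them, time stands still between calls to the robot, and variables do not carry over. Pictures are saved under pics/ and viewed, at most 10 in all, crops included, and the job is handed in when it is done.

Besides the shell and the picture viewer there is one more tool, called after "Emit:" by a JSON object that holds its "op" and its "data". jog_arm: Moves the arm, as the interface text tells. Shift numbers are shares of 0.06 m and turn numbers shares of 0.1 rad, none past 1 either way. Its arguments: {"type":"object","properties":{"commands":{"type":"array","items":{"type":"number"}},"newtons":{"type":"number"}},"required":["commands"]}

```bash
mkdir -p pics; cat > h.py <<'E'
import numpy as np, cv2
from station import ctrl, eyes, job, nets
from scipy.spatial.transform import Rotation as R
def world(im):
    z=im["z_map"]; h,w=z.shape
    u,v=np.meshgrid(np.arange(w),np.arange(h))
    p=cv2.undistortPoints(np.stack([u,v],-1).reshape(-1,1,2).astype(np.float64),im["K"],im["dist_coeffs"]).reshape(h,w,2)
    P=np.stack([p[...,0]*z,-p[...,1]*z,-z],-1)
    T=im["cam_to_world"]
    W=P@T[:3,:3].T+T[:3,3]; W[z==0]=np.nan
    return W
def rect(pts):
    (c,s,a)=cv2.minAreaRect(pts[:,:2].astype(np.float32)*1000)
    if s[0]<s[1]: s=s[::-1]; a+=90
    return np.round(c,1),np.round(s,1),round((a+90)%180-90,1)
E
python3 - <<'E'
from h import *
for c in ["top","side"]:
    im=eyes.get_image(c); W=world(im)
    cv2.imwrite(f"pics/{c}0.png",im["image"][...,::-1])
    print(c,np.round(im["cam_to_world"],2).tolist())
    for n in ["clamp","clamp_jaw","knob_grip","cold_chisel","mat","rack","bearing_block","grease_tin","wood_block"]:
        for d in nets.silhouettes(c,n)[:2]:
            if d["p"]<.3: continue
            m=cv2.erode(d["mask"].astype(np.uint8),np.ones((3,3)))>0
            p=W[m]; p=p[~np.isnan(p[:,0])]
            if len(p)<10: continue
            zt=np.percentile(p[:,2],95); t=p[p[:,2]>zt-.006]
            print(n,round(d["p"],2),np.round(d["bbox"]),"ztop",round(zt,4),"toprect",rect(t),"all",rect(p),len(t))
o=ctrl.get_obs();print(o,ctrl.tcp_to_grasp, R.from_rotvec(o["tool_rot"]).as_matrix().round(3))
E
```

```text
top [[0.01, 0.99, -0.13, 0.36], [-1.0, 0.01, -0.01, 0.27], [-0.01, 0.13, 0.99, 1.06], [0.0, 0.0, 0.0, 1.0]]
clamp 0.92 [233. 157. 380. 285.] ztop 0.0678 toprect (array([560.3, 312.9]), array([200.5,  71. ]), -58.0) all (array([553.9, 311.6]), array([231.2, 126. ]), -53.9) 847
clamp_jaw 0.53 [299. 194. 329. 224.] ztop 0.0652 toprect (array([562.7, 296.2]), array([51.6, 15.8]), 36.9) all (array([562.3, 296.5]), array([51.8, 16.4]), 37.6) 117
knob_grip 0.67 [255. 226. 282. 251.] ztop 0.0874 toprect (array([508.1, 370.6]), array([39.8, 12.9]), 36.4) all (array([510. , 371.9]), array([41.3, 40.6]), -89.3) 176
knob_grip 0.35 [236. 156. 377. 285.] ztop 0.0678 toprect (array([560.3, 312.9]), array([200.5,  71. ]), -58.0) all (array([554. , 311.2]), array([230.6, 126.4]), -53.8) 840
cold_chisel 0.94 [285. 160. 370. 228.] ztop 0.0814 toprect (array([591.3, 269.1]), array([167.8,  19.3]), -51.8) all (array([589. , 268.8]), array([170.3,  19.9]), -53.7) 628
mat 0.95 [271. 290. 386. 381.] ztop 0.0059 toprect (array([349.2, 267. ]), array([198.8,  77.5]), -61.8) all (array([349.2, 267. ]), array([
[... 2889 characters left out ...]
650e-02,  1.61287141e+00, -1.39477527e-05,
        1.47599257e+00, -1.19033311e-01]), 'dq': array([-0.00184198,  0.00086887, -0.00035337, -0.00175348, -0.00102423,
        0.00015413]), 'effort': array([-1.60700969e-03, -3.93714774e+01, -3.70466244e+01, -1.52051257e-04,
        5.96632708e-04, -2.17957194e-06]), 'tool_pos': array([0.25932232, 0.56865953, 0.194139  ]), 'tool_rot': array([6.66884985e-01, 3.06996202e+00, 7.92853441e-05]), 'contact_force': array([-0.32550697, -0.7018035 ,  0.61804888]), 'wrist_torque': array([-0.03418752,  0.04029228,  0.03757559]), 'grip_force': 0.0, 'opening': 0.08545464080142931} -0.0187 [[-0.91   0.415  0.   ]
 [ 0.415  0.91   0.   ]
 [-0.     0.    -1.   ]]
```

View pics/top0.png

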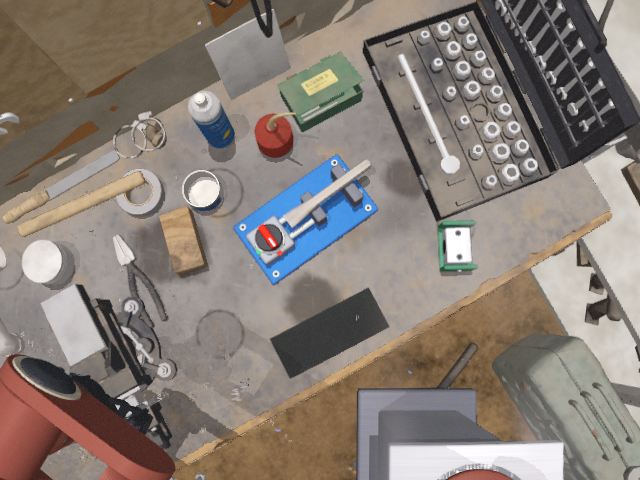

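View pics/side0.png

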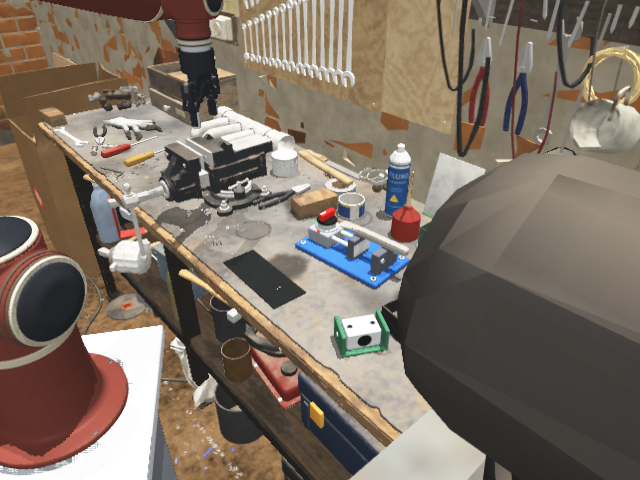

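The top view shows the chisel from (285,225) to (370,163) over the jaw and fence, the knob at (268,237), the rack with the block at (458,247) and the mat at (330,333). The networks' positions agree with this, and the side view does too. First I turn the tool across the chisel and fly over it.

Emit:
{"op": "jog_arm", "data": {"commands": [0,0,0,0,0,0.85,60,0,0,0,0,0,0.85,60,0,0,0,0,0,0.85,60,0,0,0,0,0,0.85,60,0,0,0,0,0,0.85,60,0,0,0,0,0,0.85,60,-0.73,0.15,0,0,0,0,60,-0.73,0.15,0,0,0,0,60,-0.73,0.15,0,0,0,0,60,-0.73,0.15,0,0,0,0,60,-0.73,0.15,0,0,0,0,60,-0.73,0.15,0,0,0,0,60,-0.73,0.15,0,0,0,0,60,-0.73,0.15,0,0,0,0,60,-0.73,0.15,0,0,0,0,60,-0.73,0.15,0,0,0,0,60,0,0,0,0,0,0,60], "newtons": 40}}

```text
t: 3.12
tool_pos: [0.5927, 0.2665, 0.1939]
tool_rot: [1.425, 2.8, -0.001]
contact_force: [-0.4, -0.3, -0.5]
opening: 0.06
grip_force: 0.0
```

```bash
cat >> h.py <<'E'
def go(x,y,z,yaw):
    "remaining: turn about tool z (0.1 rad shares, nearest half turn), then shift in tool frame (mm) after that turn; mm & deg args"
    o=ctrl.get_obs(); M=R.from_rotvec(o["tool_rot"]).as_matrix()
    cur=np.degrees(np.arctan2(M[1,1],M[0,1])); dt=(cur-yaw+90)%180-90
    N=M@R.from_euler("z",dt,degrees=True).as_matrix()
    s=N.T@(np.array([x,y,z])-o["tool_pos"]*1000)
    print("t",round(o["t"],2),"pos",(o["tool_pos"]*1000).round(1),"yaw",cur.round(2),"tilt",M[:2,2].round(3),"| turn",np.round(np.radians(dt)*10,2),"shift mm",s.round(1),"shares",(s/60).round(2),"F",o["contact_force"].round(1),"open",round(o["opening"]*1000,1),"q6",o["q"][5].round(2))
E
python3 - <<'E'
from h import *
go(589.5,267.5,64,36.3)
E
```

```text
t 3.12 pos [592.7 266.5 193.9] yaw 36.05 tilt [ 0. -0.] | turn -0.04 shift mm [  2.8  -2.  129.9] shares [ 0.05 -0.03  2.16] F [-0.4 -0.3 -0.5] open 60.0 q6 -0.32
```

Emit:
{"op": "jog_arm", "data": {"commands": [0.05,-0.03,0.5,0,0,0,60,0,0,0.5,0,0,0,60,0,0,0.5,0,0,0,60,0,0,0.4,0,0,0,60,0,0,0.26,0,0,0,60,0,0,0,0,0,0,5,0,0,0,0,0,0,5,0,0,0,0,0,0,5,0,0,0,0,0,0,5,0,0,0,0,0,0,5,0,0,0,0,0,0,5,0,0,0,0,0,0,5], "newtons": 50}}

```text
t: 4.62
tool_pos: [0.5877, 0.2701, 0.0645]
tool_rot: [-1.42, -2.802, 0.0]
contact_force: [-1.2, -0.1, 0.3]
opening: 0.0048
grip_force: 0.0
```

```bash
python3 - <<'E'
from h import *
im=eyes.get_image("side")
cv2.imwrite("pics/s1.png",cv2.resize(im["image"][180:300,280:440,::-1],(800,600),interpolation=cv2.INTER_CUBIC))
go(349,266.5,5,28.2)
E
```

```text
t 4.67 pos [587.7 270.1  64.4] yaw 36.26 tilt [-0. -0.] | turn 1.41 shift mm [ 109.6 -212.    59.5] shares [ 1.83 -3.53  0.99] F [ 0.3  0.3 -0.1] open 5.2 q6 -0.32
```

View pics/s1.png

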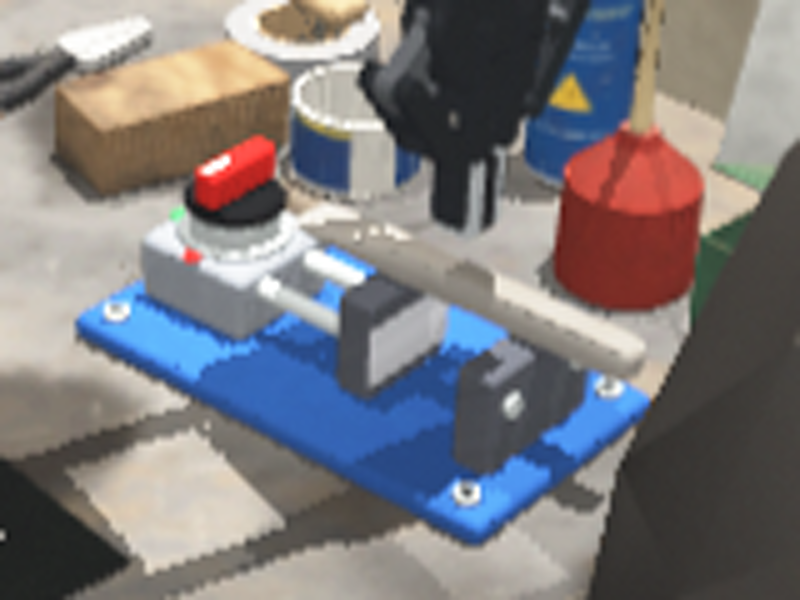

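The crop shows the closed fingers with their tips at (465,225), above or behind the chisel bar at (470,265), so the grip missed. I measure where the chisel is now, and where the fingertips appear.

```bash
python3 - <<'E'
from h import *
for c in ["side","top"]:
    im=eyes.get_image(c); W=world(im)
    T=np.linalg.inv(im["cam_to_world"])
    for P in ([.5877,.2701,.0644],[.5877,.2701,.0834],[.589,.268,.079]):
        q=T[:3,:3]@P+T[:3,3]; q=q*[1,-1,-1]
        print(c,P,cv2.projectPoints(q.reshape(1,3),np.zeros(3),np.zeros(3),im["K"],im["dist_coeffs"])[0].ravel().round(1))
    for d in nets.silhouettes(c,"cold_chisel")[:1]:
        p=W[cv2.erode(d["mask"].astype(np.uint8),np.ones((2,2)))>0]; p=p[~np.isnan(p[:,0])]; print(d["p"],d["bbox"],rect(p),np.percentile(p[:,2],[10,50,95]).round(4))
        # profile along chisel axis (clamp frame)
        a=np.radians(-53.7); u=np.array([np.cos(a),np.sin(a)]); v=np.array([-u[1],u[0]])
        r=p[:,:2]-[.589,.268]; s=r@u; w=r@v
        for lo in np.arange(-.09,.09,.02):
            k=(s>=lo)&(s<lo+.02)
            if k.sum()>3: print(round(lo,2),k.sum(),(np.percentile(w[k],[3,97])*1000).round(1),(np.percentile(p[k,2],[5,50,95])*1000).round(1))
    if c=="side":
        y,x=[int(v) for v in (228,373)]
        print(W[222:228,370:378,:].reshape(-1,3)[::6].round(3).tolist())
E
```

```text
side [0.5877, 0.2701, 0.0644] [371.5 239.6]
side [0.5877, 0.2701, 0.0834] [372.  232.2]
side [0.589, 0.268, 0.079] [372.8 234.4]
0.59 [339.4, 223.5, 409.2, 252.2] (array([588.6, 264.8]), array([172.1,  19.4]), -54.5) [0.0678 0.0749 0.0797]
-0.09 27 [-10.1   8. ] [71.5 73.2 75.3]
-0.07 45 [-10.8   5.7] [71.1 75.1 77.8]
-0.05 53 [-9.6  3.8] [70.2 76.3 79.5]
-0.03 61 [-8.   2.3] [67.3 76.3 80.3]
-0.01 67 [-8.2  3.8] [66.  75.1 79.6]
0.01 71 [-6.9  3.1] [65.9 74.6 79.4]
0.03 70 [-7.1  4.4] [65.  75.2 79.6]
0.05 71 [-6.2  4.3] [66.  75.8 79.8]
0.07 76 [-6.7  5.2] [65.8 73.5 79.4]
[[0.578, 0.26, 0.116], [0.591, 0.26, 0.114], [0.586, 0.257, 0.114], [0.582, 0.257, 0.112], [0.578, 0.257, 0.11], [0.591, 0.258, 0.108], [0.586, 0.256, 0.107], [0.584, 0.261, 0.103]]
top [0.5877, 0.2701, 0.0644] [328.1 193.6]
top [0.5877, 0.2701, 0.0834] [328.1 191.1]
top [0.589, 0.268, 0.079] [329.3 191. ]
0.82 [282.9, 163.2, 371.5, 226.3] (array([588.2, 269.9]), array([173. ,  23.3]), -52.9) [0.0712 0.0757 0.0804]
-0.09 154 [-11.6  10.6] [69.  73.1 76.2]
-0.07 101 [-11.1   9.7] [71.3 75.6 79.4]
-0.03 64 [-7.2  4.7] [72.1 78.2 80.9]
0.05 72 [-6.   6.3] [70.6 77.7 80.4]
0.07 72 [-5.4  7.7] [72.6 78.5 81.3]
```

```bash
python3 - <<'E'
from h import *
im=eyes.get_image("side"); W=world(im)
for r in range(205,246,2):
    print(r,[tuple((W[r,c]*1000).round(0).astype(int)) if np.isfinite(W[r,c,0]) else None for c in (366,370,374,378)], im["image"][r,372])
go(589,268,60,36.3)
print(ctrl.get_obs()["contact_force"],ctrl.get_obs()["grip_force"])
E
```

```text
205 [(np.int64(559), np.int64(233), np.int64(173)), (np.int64(578), np.int64(268), np.int64(152)), (np.int64(581), np.int64(250), np.int64(161)), (np.int64(596), np.int64(270), np.int64(149))] [36 38 41]
207 [(np.int64(560), np.int64(236), np.int64(167)), (np.int64(570), np.int64(241), np.int64(162)), (np.int64(582), np.int64(253), np.int64(155)), (np.int64(596), np.int64(267), np.int64(146))] [35 38 40]
209 [(np.int64(560), np.int64(233), np.int64(164)), (np.int64(571), np.int64(242), np.int64(157)), (np.int64(581), np.int64(248), np.int64(153)), (np.int64(596), np.int64(266), np.int64(141))] [35 38 41]
211 [(np.int64(563), np.int64(244), np.int64(153)), (np.int64(571), np.int64(244), np.int64(152)), (np.int64(583), np.int64(252), np.int64(146)), (np.int64(595), np.int64(264), np.int64(138))] [36 38 40]
213 [(np.int64(642), np.int64(494), np.int64(-2)), (np.int64(572), np.int64(244), np.int64(147)), (np.int64(586), np.int64(260), np.int64(136)), (np.int64(596), np.int64(265), np.int64(133))] [37 39 41]
215 [(np.int64(639), np.int64(485), np.int64(-3)), (np.int64(576), np.int64(257),
[... 2668 characters left out ...]
0), np.int64(259), np.int64(68)), (np.int64(595), np.int64(247), np.int64(75))] [119 131 156]
243 [(np.int64(585), np.int64(299), np.int64(37)), (np.int64(606), np.int64(335), np.int64(11)), (np.int64(615), np.int64(331), np.int64(13)), (np.int64(596), np.int64(250), np.int64(67))] [ 96 184 253]
245 [(np.int64(585), np.int64(299), np.int64(32)), (np.int64(603), np.int64(324), np.int64(13)), (np.int64(614), np.int64(327), np.int64(10)), (np.int64(622), np.int64(323), np.int64(11))] [ 98 184 253]
t 4.92 pos [587.7 270.1  64.5] yaw 36.27 tilt [-0. -0.] | turn -0.01 shift mm [-2.5 -0.2  4.5] shares [-0.04 -0.    0.07] F [-0.3  0.3  0.7] open 4.9 q6 -0.32
[-0.28744384  0.25242833  0.70469517] 0.0
```

The fingertips really end about z 0.103, roughly 38 mm above the reported TCP. So the reported TCP lies beyond the real tips. I open, go down a further 38 mm and close.

Emit:
{"op": "jog_arm", "data": {"commands": [0,0,0,0,0,0,60,0,0,0,0,0,0,60,0,0,0,0,0,0,60,-0.02,-0.02,0.15,0,0,0,60,0,0,0.15,0,0,0,60,0,0,0.15,0,0,0,60,0,0,0.1,0,0,0,60,0,0,0.08,0,0,0,60,0,0,0,0,0,0,5,0,0,0,0,0,0,5,0,0,0,0,0,0,5,0,0,0,0,0,0,5,0,0,0,0,0,0,5,0,0,0,0,0,0,5], "newtons": 50}}

```text
t: 6.68
tool_pos: [0.588, 0.2686, 0.0274]
tool_rot: [1.419, 2.802, 0.001]
contact_force: [0.6, 0.6, 4.0]
opening: 0.0246
grip_force: 50.6
```

```bash
python3 - <<'E'
from h import *
im=eyes.get_image("side")
cv2.imwrite("pics/s2.png",cv2.resize(im["image"][180:300,280:440,::-1],(800,600),interpolation=cv2.INTER_CUBIC))
go(349,266.5,26,28.2)
E
```

```text
t 6.72 pos [588.  268.6  27.4] yaw 36.27 tilt [0.001 0.   ] | turn 1.41 shift mm [ 111.  -211.6    1.1] shares [ 1.85 -3.53  0.02] F [0.2 0.5 3.9] open 24.8 q6 -0.32
```

View pics/s2.png

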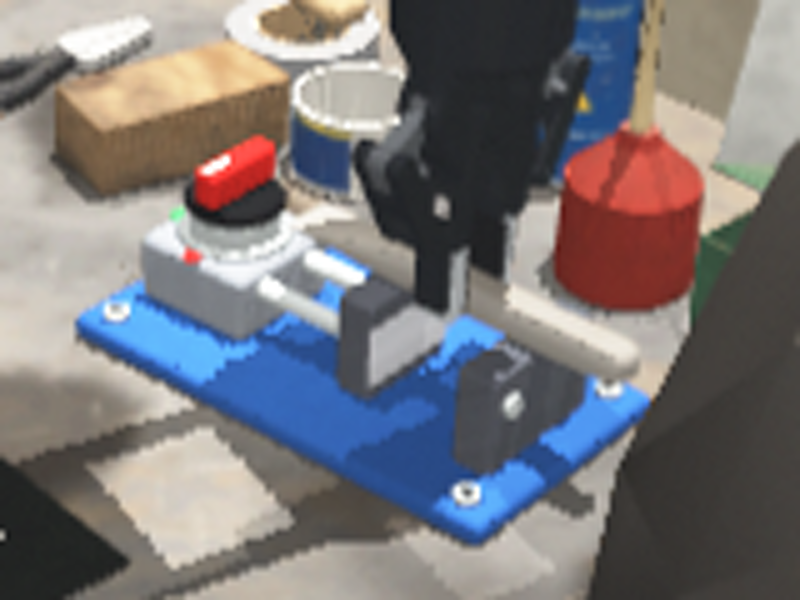

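Gripped: 24.6 mm opening at 50 N, with the near fingertip at about (430,310) just below the chisel. Next I lift, turn and carry it over the mat.

Emit:
{"op": "jog_arm", "data": {"commands": [0,0,-0.4,0,0,0,5,0,0,-0.6,0,0,0,5,0,0,-0.6,0,0,0.7,5,0,0,0,0,0,0.7,5,0.31,-0.59,0,0,0,0,5,0.31,-0.59,0,0,0,0,5,0.31,-0.59,0,0,0,0,5,0.31,-0.59,0,0,0,0,5,0.31,-0.59,0,0,0,0,5,0.3,-0.58,0,0,0,0,5,0,0,0,0,0,0,5,0,0,0,0,0,0,5]}}

```text
t: 8.22
tool_pos: [0.3484, 0.2658, 0.1223]
tool_rot: [1.612, 2.696, -0.001]
contact_force: [0.1, 0.0, -0.7]
opening: 0.0247
grip_force: 50.3
```

```bash
python3 - <<'E'
from h import *
go(349,266.5,-31,28.2)
for c in ["side","top"]:
    im=eyes.get_image(c); W=world(im)
    for d in nets.silhouettes(c,"cold_chisel")[:1]:
        p=W[cv2.erode(d["mask"].astype(np.uint8),np.ones((2,2)))>0]; p=p[~np.isnan(p[:,0])]; print(c,d["p"],d["bbox"],rect(p),(np.percentile(p[:,2],[3,10,50,90,97])*1000).round(1))
    if c=="side":
        x0,y0,x1,y1=[int(v) for v in d["bbox"]]
        cv2.imwrite("pics/s3.png",cv2.resize(im["image"][y0-50:y1+40,x0-40:x1+40,::-1],None,fx=4,fy=4,interpolation=cv2.INTER_CUBIC)[:600,:800]); print(x0-40,y0-50)
E
```

```text
t 8.22 pos [348.4 265.8 122.3] yaw 28.26 tilt [-0. -0.] | turn 0.01 shift mm [  0.4   0.9 153.3] shares [0.01 0.01 2.55] F [ 0.1  0.  -0.7] open 24.7 q6 -0.01
side 0.58 [229.7, 195.3, 286.2, 229.9] (array([348.1, 258.6]), array([167.1,  16. ]), -60.8) [161.4 163.9 171.6 174.  174.5]
189 145
```

View pics/s3.png

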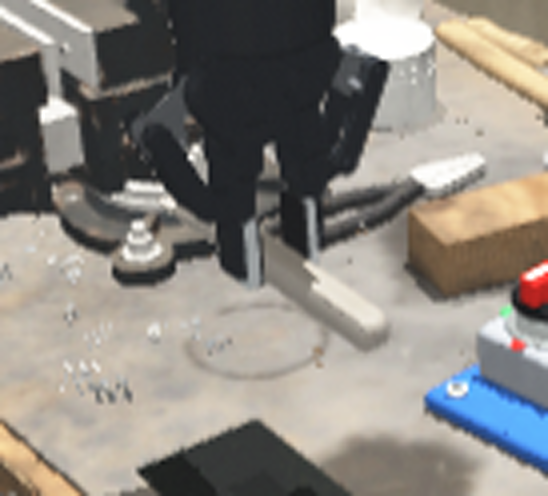

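The chisel is level in the fingers, running from (240,240) to (385,340) in the crop, with its underside 35 mm above the reported TCP. Lower it onto the mat, release and lift.

Emit:
{"op": "jog_arm", "data": {"commands": [0,0,0.5,0,0,0,5,0,0,0.5,0,0,0,5,0,0,0.5,0,0,0,5,0,0,0.5,0,0,0,5,0,0,0.3,0,0,0,5,0,0,0.15,0,0,0,5,0,0,0.1,0,0,0,5,0,0,0,0,0,0,5]}}

```text
t: 9.43
tool_pos: [0.3487, 0.2661, -0.0301]
tool_rot: [1.612, 2.696, 0.0]
contact_force: [-1.1, 0.4, -1.5]
opening: 0.0244
grip_force: 50.3
```

Emit:
{"op": "jog_arm", "data": {"commands": [0,0,0.03,0,0,0,5,0,0,0,0,0,0,45,0,0,0,0,0,0,45,0,0,0,0,0,0,45,0,0,0,0,0,0,45,0,0,-0.5,0,0,0,80,0,0,-0.6,0,0,0,80,0,0,-0.6,0,0,-1,80,0,0,-0.6,0,0,-1,80,0,0,-0.5,0,0,-1,80,0,0,0,0,0,-1,80,0,0,0,0,0,-1,80,0,0,0,0,0,-1,80,0,0,0,0,0,-1,80,0,0,0,0,0,-1,80,0,0,0,0,0,-1,80,0,0,0,0,0,-1,80,0,0,0,0,0,-0.7,80]}}

```text
t: 11.68
tool_pos: [0.3483, 0.2659, 0.1358]
tool_rot: [-0.008, -3.141, 0.0]
contact_force: [0.4, -0.7, 0.2]
opening: 0.0799
grip_force: 0.0
```

```bash
python3 - <<'E'
from h import *
for c in ["side","top"]:
    im=eyes.get_image(c); W=world(im)
    for n in ["cold_chisel","mat","bearing_block","rack"]:
      for d in nets.silhouettes(c,n)[:1]:
        p=W[cv2.erode(d["mask"].astype(np.uint8),np.ones((3,3)))>0]; p=p[~np.isnan(p[:,0])]; zt=np.percentile(p[:,2],90); print(c,n,round(d["p"],2),np.round(d["bbox"]),rect(p),rect(p[p[:,2]>zt-.005]),round(zt,4))
go(502,41.5,60,91)
E
```

```text
side cold_chisel 0.83 [237. 255. 287. 294.] (array([347.8, 261.5]), array([170.1,  19.9]), -63.5) (array([351. , 259.8]), array([164.4,  17.5]), -61.1) 0.0202
side mat 0.53 [293. 187. 337. 219.] (array([511.2, 524.6]), array([111.9,  54.5]), 16.3) (array([509.1, 524.9]), array([108.4,  52.1]), 16.7) 0.0431
side bearing_block 0.88 [340. 316. 381. 348.] (array([501.8,  38.4]), array([59.9, 43.1]), 2.0) (array([501.9,  38.8]), array([59.9, 42.5]), 2.3) 0.0425
side rack 0.91 [332. 311. 390. 361.] (array([500.3,  36.6]), array([84.9, 56.6]), 1.5) (array([501.4,  36.8]), array([83.1, 56.1]), 1.0) 0.0469
top bearing_block 0.74 [443. 229. 472. 262.] (array([503. ,  42.9]), array([58.8, 43.4]), 2.6) (array([502.8,  42.5]), array([58.6, 42.9]), 2.1) 0.0438
top rack 0.92 [439. 218. 479. 270.] (array([501.5,  41.2]), array([83.9, 58.3]), 1.1) (array([502.6,  41.5]), array([81.4, 57.4]), 0.3) 0.0487
t 12.18 pos [348.4 266.  135.9] yaw 89.54 tilt [-0. -0.] | turn -0.26 shift mm [-149.7 -227.1   75.9] shares [-2.5  -3.79  1.26] F [ 0.2 -0.3 -0.3] open 80.0 q6 -1.08
```

The chisel lies on the mat at (348,262). Now over the rack.

Emit:
{"op": "jog_arm", "data": {"commands": [0,0,0,0,0,-0.4,80,-0.41,-0.63,0,0,0,0,80,-0.41,-0.63,0,0,0,0,80,-0.41,-0.63,0,0,0,0,80,-0.41,-0.63,0,0,0,0,80,-0.41,-0.63,0,0,0,0,80,-0.41,-0.63,0,0,0,0,80,0,0,0.6,0,0,0,80,0,0,0,0,0,0,80]}}

```text
t: 13.3
tool_pos: [0.5007, 0.0438, 0.0968]
tool_rot: [0.049, -3.134, -0.001]
contact_force: [0.1, 0.9, 0.1]
opening: 0.0799
grip_force: 0.0
```

```bash
python3 - <<'E'
from h import *
go(502.2,41,-26,91.8)
E
```

```text
t 13.3 pos [500.7  43.8  96.8] yaw 91.78 tilt [-0.007  0.   ] | turn -0.0 shift mm [ -2.2  -2.9 122.8] shares [-0.04 -0.05  2.05] F [0.1 0.9 0.1] open 79.9 q6 -1.66
```

Emit:
{"op": "jog_arm", "data": {"commands": [-0.03,-0.05,0.4,0,0,0,80,0,0,0.5,0,0,0,80,0,0,0.4,0,0,0,80,0,0,0.35,0,0,0,80,0,0,0.25,0,0,0,80,0,0,0.15,0,0,0,80,0,0,0,0,0,0,30,0,0,0,0,0,0,30,0,0,0,0,0,0,30,0,0,0,0,0,0,30,0,0,0,0,0,0,30,0,0,0,0,0,0,30], "newtons": 50}}

```text
t: 14.8
tool_pos: [0.5062, 0.041, -0.0219]
tool_rot: [-0.05, 3.139, -0.0]
contact_force: [0.2, 0.9, 6.5]
opening: 0.0432
grip_force: 53.7
```

```bash
python3 - <<'E'
from h import *
go(480,190,-26,90)
im=eyes.get_image("side")
cv2.imwrite("pics/s4.png",cv2.resize(im["image"][260:380,280:440,::-1],(800,600),interpolation=cv2.INTER_CUBIC))
E
```

```text
t 14.8 pos [506.2  41.  -21.9] yaw 91.84 tilt [ 0.002 -0.   ] | turn 0.32 shift mm [ 26.2 149.    4. ] shares [0.44 2.48 0.07] F [0.2 0.9 6.5] open 43.2 q6 -1.67
```

View pics/s4.png

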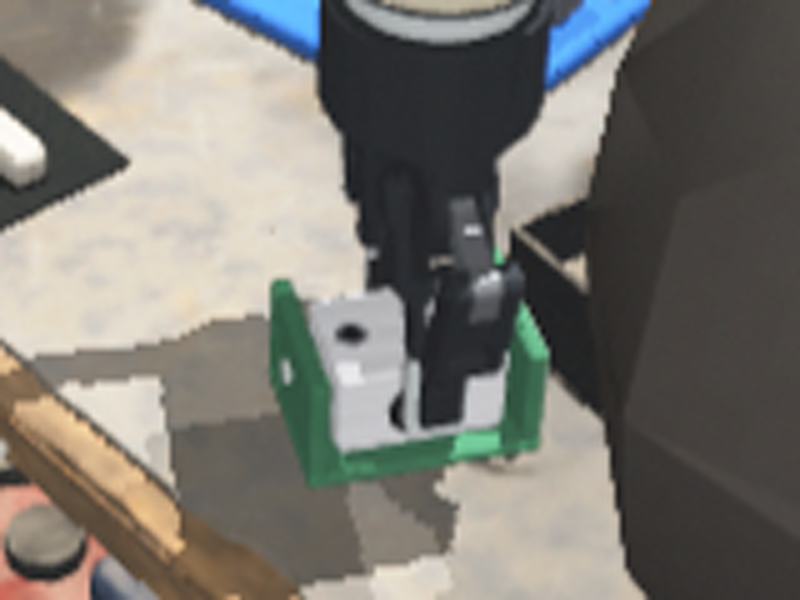

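The block is held by its y faces; the finger sits a little right of the bore at (445,370). Lift it out and carry it to the free bench.

Emit:
{"op": "jog_arm", "data": {"commands": [0,0,-0.2,0,0,0,30,0,0,-0.4,0,0,0,30,0,0,-0.5,0,0,0,30,0,0,-0.2,0,0,0,30,0.15,0.45,0,0,0,0,30,0.15,0.45,0,0,0,0,30,0.15,0.45,0,0,0,0,30,0,0.4,0,0,0,0,30,0,0,0,0,0,0,30,0,0,0,0,0,0,30]}}

```text
t: 16.1
tool_pos: [0.4742, 0.1447, 0.0543]
tool_rot: [0.051, -3.14, 0.001]
contact_force: [-0.3, -0.0, -0.9]
opening: 0.0432
grip_force: 53.0
```

```bash
python3 - <<'E'
from h import *
go(480,145,-26,91.8)
for c in ["side","top"]:
    im=eyes.get_image(c); W=world(im)
    for n in ["bearing_block"]:
      for d in nets.silhouettes(c,n)[:1]:
        p=W[cv2.erode(d["mask"].astype(np.uint8),np.ones((3,3)))>0]; p=p[~np.isnan(p[:,0])]; zt=np.percentile(p[:,2],90); print(c,n,round(d["p"],2),np.round(d["bbox"]),rect(p),rect(p[p[:,2]>zt-.005]),np.percentile(p[:,2],[2,5,50,95,98]).round(4))
E
```

```text
t 16.1 pos [474.2 144.7  54.3] yaw 91.85 tilt [-0.001 -0.001] | turn 0.01 shift mm [-5.9  0.2 80.3] shares [-0.1   0.    1.34] F [-0.3 -0.  -0.9] open 43.2 q6 -1.46
side bearing_block 0.86 [314. 251. 350. 285.] (array([469.9, 139.8]), array([58.4, 40.4]), 1.3) (array([468.9, 140.5]), array([57.8, 39.3]), 5.1) [0.0881 0.0904 0.1127 0.1187 0.1192]
```

Emit:
{"op": "jog_arm", "data": {"commands": [0,0,0.4,0,0,0,30,0,0,0.4,0,0,0,30,0,0,0.3,0,0,0,30,0,0,0.15,0,0,0,30,0,0,0.08,0,0,0,30,0,0,0.03,0,0,0,30,0,0,0,0,0,0,30]}}

```text
t: 17.18
tool_pos: [0.4753, 0.1453, -0.0261]
tool_rot: [-0.051, 3.14, 0.0]
contact_force: [0.6, -0.5, -2.4]
opening: 0.0432
grip_force: 53.0
```

Emit:
{"op": "jog_arm", "data": {"commands": [0,0,0.03,0,0,0,30,0,0,0,0,0,0,30,0,0,0,0,0,0,80,0,0,0,0,0,0,80,0,0,0,0,0,0,80,0,0,0,0,0,0,80,0,0,-0.3,0,0,0,85,0,0,-0.6,0,0,0,85,0,0,-0.6,0,0,0,85,0,0,-0.3,0,0,0,85,0,0,0,0,0,0,85]}}

```text
t: 18.55
tool_pos: [0.4761, 0.1454, 0.0815]
tool_rot: [-0.051, 3.137, 0.001]
contact_force: [-0.5, -0.9, -0.4]
opening: 0.085
grip_force: 0.0
```

Emit:
{"op": "jog_arm", "data": {"commands": [0,0,0,0,0,0.98,85,0,0,0,0,0,0.98,85,0,0,0,0,0,0.98,85,0,0,0,0,0,0.98,85,0,0,0,0,0,0.98,85,0,0,0,0,0,0.98,85,0,0,0,0,0,0.98,85,0,0,0,0,0,0.98,85,0,0,0,0,0,0.98,85,0,0,0,0,0,0.98,85,0,0,0,0,0,0.98,85,0,0,0,0,0,0.98,85,0,0,0,0,0,0.98,85,0,0,0,0,0,0.98,85,0,0,0,0,0,0.98,85,0,0,0,0,0,0.98,85]}}

```text
t: 20.55
tool_pos: [0.4732, 0.1449, 0.0773]
tool_rot: [-2.184, -2.255, 0.005]
contact_force: [0.4, 0.1, -0.2]
opening: 0.0853
grip_force: 0.0
```

```bash
python3 - <<'E'
from h import *
go(469,143,-22,2)
for c in ["side","top"]:
    im=eyes.get_image(c); W=world(im)
    for n in ["bearing_block","clamp","clamp_jaw"]:
      for d in nets.silhouettes(c,n)[:1]:
        p=W[cv2.erode(d["mask"].astype(np.uint8),np.ones((3,3)))>0]; p=p[~np.isnan(p[:,0])]; zt=np.percentile(p[:,2],90); print(c,n,round(d["p"],2),np.round(d["bbox"]),rect(p),rect(p[p[:,2]>zt-.005]),np.percentile(p[:,2],[2,5,50,95,98]).round(4))
    if c=="side": cv2.imwrite("pics/s5.png",cv2.resize(im["image"][180:300,260:420,::-1],(800,600),interpolation=cv2.INTER_CUBIC))
E
```

```text
t 20.55 pos [473.2 144.9  77.3] yaw 1.82 tilt [-0.004 -0.001] | turn -0.03 shift mm [-1.8 -3.9 99.3] shares [-0.03 -0.06  1.65] F [ 0.4  0.1 -0.2] open 85.3 q6 0.12
side bearing_block 0.78 [315. 285. 350. 314.] (array([471.4, 142.7]), array([59.6, 45.3]), 2.2) (array([471.2, 143. ]), array([59.1, 44.9]), 3.8) [0.0057 0.0083 0.0336 0.0368 0.0374]
side clamp 0.64 [298. 228. 411. 288.] (array([553.7, 306.9]), array([231.8, 126.6]), -53.7) (array([565.7, 294.7]), array([168.6,  71.2]), -55.1) [0.007  0.0088 0.0128 0.0602 0.062 ]
side clamp_jaw 0.5 [347. 232. 368. 264.] (array([567.6, 287.4]), array([56.7, 17.9]), 19.9) (array([565.1, 291.5]), array([53.1, 13.1]), 30.1) [0.0175 0.0192 0.0345 0.0602 0.0619]
top clamp 0.78 [232. 157. 379. 285.] (array([553.7, 311.7]), array([232.6, 127.7]), -53.5) (array([554.3, 309.7]), array([200.3,  74.1]), -52.9) [0.0081 0.0089 0.013  0.0673 0.083 ]
top clamp_jaw 0.78 [299. 192. 330. 227.] (array([563.3, 296.3]), array([53. , 18.2]), 37.7) (array([563.3, 296.4]), array([53. , 17.3]), 37.1) [0.0388 0.0429 0.0616 0.065  0.0658]
```

View pics/s5.png

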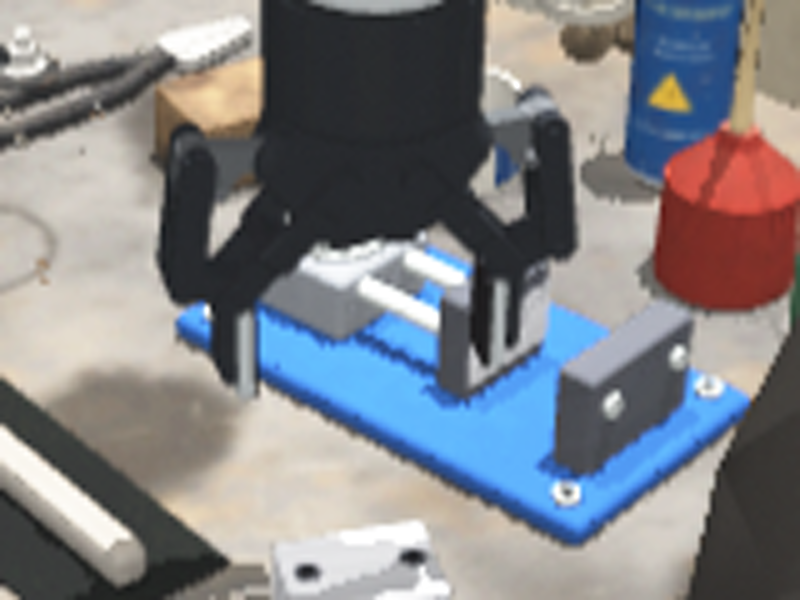

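The crop shows the block upright on the bench at (360,560) and the bed empty between the fence (625,390) and the jaw (495,330). I descend and take the block by its ends.

Emit:
{"op": "jog_arm", "data": {"commands": [0,-0.02,0.4,0,0,-0.05,85,0,0,0.4,0,0,0,85,0,0,0.4,0,0,0,85,0,0,0.3,0,0,0,85,0,0,0.2,0,0,0,85,0,0,0.12,0,0,0,85,0,0,0,0,0,0,85,0,0,0,0,0,0,45,0,0,0,0,0,0,45,0,0,0,0,0,0,45,0,0,0,0,0,0,45,0,0,0,0,0,0,45], "newtons": 60}}

```text
t: 22.45
tool_pos: [0.4746, 0.1453, -0.0286]
tool_rot: [2.176, 2.265, 0.003]
contact_force: [-0.3, 0.1, 6.2]
opening: 0.0609
grip_force: 67.7
```

Emit:
{"op": "jog_arm", "data": {"commands": [0,0,-0.2,0,0,0,45,0,0,-0.5,0,0,0,45,0,0,-0.6,0,0,-0.9,45,0,0,-0.4,0,0,-0.85,45,0,0,0,0,0,-0.85,45,0,0,0,0,0,-0.85,45,0,0,0,0,0,-0.85,45,0,0,0,0,0,-0.85,45,0,0,0,0,0,-0.85,45,0,0,0,0,0,0,45]}}

```text
t: 23.7
tool_pos: [0.4728, 0.1451, 0.0719]
tool_rot: [-1.411, -2.806, 0.001]
contact_force: [-0.4, -0.6, -2.6]
opening: 0.0612
grip_force: 66.9
```

```bash
python3 - <<'E'
from h import *
go(586.4,265,70,36.2)
E
```

```text
t 23.7 pos [472.8 145.1  71.9] yaw 36.61 tilt [-0.001 -0.   ] | turn 0.07 shift mm [ 29.7 162.5   1.8] shares [0.49 2.71 0.03] F [-0.4 -0.6 -2.6] open 61.2 q6 -0.49
```

Emit:
{"op": "jog_arm", "data": {"commands": [0,0,0,0,0,0.07,45,0.1,0.54,0,0,0,0,45,0.1,0.54,0,0,0,0,45,0.1,0.54,0,0,0,0,45,0.1,0.54,0,0,0,0,45,0.1,0.54,0,0,0,0,45,0,0,0,0,0,0,45,0,0,0,0,0,0,45]}}

```text
t: 24.7
tool_pos: [0.5857, 0.2648, 0.0718]
tool_rot: [-1.42, -2.801, 0.002]
contact_force: [-0.7, -0.5, -2.2]
opening: 0.0609
grip_force: 67.0
```

```bash
cat >> h.py <<'E'
def clampview(cx=553.8,cy=309.3,yaw=36.3):
    a=np.radians(yaw); ux=np.array([np.cos(a),np.sin(a)]); uy=np.array([-ux[1],ux[0]])
    for c in ["side","top"]:
        im=eyes.get_image(c); W=world(im)
        q=W[...,:2]*1000-[cx,cy]; X=q@ux; Y=q@uy; Z=W[...,2]*1000
        for n in ["bearing_block","knob_grip"]:
            for d in nets.silhouettes(c,n)[:1]:
                m=(cv2.erode(d["mask"].astype(np.uint8),np.ones((2,2)))>0)&np.isfinite(X)
                if m.sum()<10: continue
                zt=np.percentile(Z[m],95); t=m&(Z>zt-4)
                print(c,n,round(d["p"],2),"X",np.percentile(X[t],[2,98]).round(1),"Y",np.percentile(Y[t],[2,98]).round(1),"ztop",round(zt,1),"zlow",np.percentile(Z[m],3).round(1),"yaw in clamp",rect(np.stack([X,Y],-1)[t]/1000)[2],t.sum())
        for nm,lo,hi in [("fence",-112,-68),("jaw",-48,5)]:
            t=(abs(X)<26)&(Y>lo)&(Y<hi)&(Z>57)&(Z<69)
            if t.sum()>5: print(c,nm,"Y",np.percentile(Y[t],[2,98]).round(1),"X",np.percentile(X[t],[2,98]).round(1),"Z",np.median(Z[t]).round(1),t.sum())
    return
E
python3 - <<'E'
from h import *
go(586.4,265,70,36.2)
clampview()
E
```

```text
t 24.7 pos [585.7 264.8  71.8] yaw 36.24 tilt [-0.001 -0.001] | turn 0.01 shift mm [-0.2  0.7  1.8] shares [-0.    0.01  0.03] F [-0.7 -0.5 -2.2] open 60.9 q6 -0.32
side knob_grip 0.62 X [-18.3  20. ] Y [67.6 77.1] ztop 85.9 zlow 50.9 yaw in clamp 0.4 49
side fence Y [-100.2  -81.2] X [-24.7  24.3] Z 61.4 139
side jaw Y [-28.2  -8.6] X [-25.8  19.2] Z 61.4 126
top bearing_block 0.48 X [-28.1  -3. ] Y [-42.8 -33.7] ztop 138.8 zlow 126.3 yaw in clamp 4.8 64
top knob_grip 0.56 X [-18.3  18.8] Y [70.4 82.3] ztop 87.5 zlow 64.0 yaw in clamp 0.1 153
top fence Y [-99.4 -88. ] X [-25.7  -8.4] Z 61.3 46
top jaw Y [-11.6  -7.6] X [12.3 25.1] Z 61.5 15
```

```bash
python3 - <<'E'
from h import *
a=np.radians(36.3); ux=np.array([np.cos(a),np.sin(a)]); uy=np.array([-ux[1],ux[0]])
for c in ["side","top"]:
    im=eyes.get_image(c); W=world(im); I=im["image"].astype(int)
    q=W[...,:2]*1000-[553.8,309.3]; X=q@ux; Y=q@uy; Z=W[...,2]*1000
    t=(abs(X)<45)&(Y>-100)&(Y<-10)&(Z>95)&(Z<145)&(I.min(-1)>110)
    v,u=np.nonzero(t); print(c,t.sum(),u.min(),u.max(),v.min(),v.max(),[np.percentile(k[t],[2,10,50,90,98]).round(1) for k in (X,Y,Z)])
    top=t&(Z>np.percentile(Z[t],97)-4)
    print("top face",top.sum(),np.percentile(Y[top],[2,98]).round(1),np.percentile(X[top],[2,98]).round(1),rect(np.stack([X,Y],-1)[top]/1000))
    fr=t&(Z>104)&(Z<128); print("front",fr.sum(),np.percentile(Y[fr],[5,25,50,75]).round(1)); 
    k=fr&(X>-25)&(X<25)
    if k.sum()>10: print("fit Y vs X",np.polyfit(X[k],Y[k],1).round(3))
    if c=="side": cv2.imwrite("pics/s6.png",cv2.resize(im["image"][190:280,300:420,::-1],(800,600),interpolation=cv2.INTER_CUBIC))
E
```

```text
side 548 356 390 204 235 [array([-37.5, -32.6, -13.5,  22.4,  28.7]), array([-78.3, -77.5, -69.1, -45.4, -36.5]), array([102.9, 105.8, 131.6, 137.1, 139.1])]
top face 243 [-77.4 -36.6] [-37.3  30.6] (array([ -1.5, -56.2]), array([73.7, 43.6]), 0.2)
front 223 [-78.2 -77.  -75.4 -64.5]
fit Y vs X [-4.0000e-03 -7.7065e+01]
top 124 319 353 190 206 [array([-29.4, -26.1, -16.2,  -4.8,   0.7]), array([-44.7, -43.4, -37.8, -33.8, -33.6]), array([117.9, 132.1, 135.9, 138.4, 139.9])]
top face 74 [-44.7 -33.9] [-29.4  -2.8] (array([-24.2, -48.4]), array([51.2, 20.7]), 52.0)
front 10 [-57.1 -33.7 -33.6 -33.6]
```

View pics/s6.png

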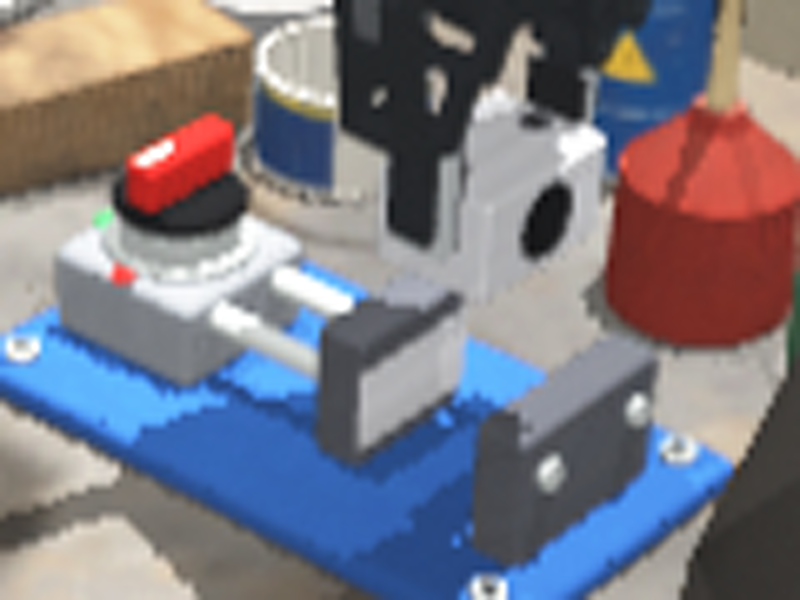

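The crop shows the block level and square over the bed (bore at (545,215)). Its fence-side face is at clamp y −77.1, so it is centred to within about 1 mm. Lower it.

Emit:
{"op": "jog_arm", "data": {"commands": [0.015,0.02,0.3,0,0,0,45,0,0,0.3,0,0,0,45,0,0,0.2,0,0,0,45,0,0,0.2,0,0,0,45,0,0,0.1,0,0,0,45,0,0,0,0,0,0,45]}}

```text
t: 25.85
tool_pos: [0.5866, 0.2665, 0.0058]
tool_rot: [-1.419, -2.802, 0.001]
contact_force: [0.4, 0.5, -2.3]
opening: 0.0609
grip_force: 67.0
```

Emit:
{"op": "jog_arm", "data": {"commands": [0,0,0.13,0,0,0,45,0,0,0.1,0,0,0,45,0,0,0.06,0,0,0,45,0,0,0.04,0,0,0,45,0,0,0.02,0,0,0,45,0,0,0,0,0,0,45]}}

```text
t: 26.6
tool_pos: [0.5869, 0.2666, -0.0147]
tool_rot: [1.42, 2.802, 0.0]
contact_force: [-0.3, -0.0, -2.2]
opening: 0.0608
grip_force: 67.0
```

Emit:
{"op": "jog_arm", "data": {"commands": [0,0,0.02,0,0,0,45,0,0,0.02,0,0,0,45,0,0,0,0,0,0,45]}}

```text
t: 26.98
tool_pos: [0.5871, 0.2667, -0.0165]
tool_rot: [1.42, 2.802, 0.0]
contact_force: [-1.4, -0.6, 1.9]
opening: 0.0612
grip_force: 67.2
```

Contact on the floor at about 4 N with the block still held. Release, lift, and turn for the knob.

Emit:
{"op": "jog_arm", "data": {"commands": [0,0,0,0,0,0,45,0,0,0,0,0,0,85,0,0,0,0,0,0,85,0,0,0,0,0,0,85,0,0,0,0,0,0,85,0,0,-0.2,0,0,0,85,0,0,-0.4,0,0,0,85,0,0,-0.6,0,0,0,85,0,0,-0.6,0,0,0,85,0,0,-0.2,0,0,0,85]}}

```text
t: 28.22
tool_pos: [0.5889, 0.2673, 0.1071]
tool_rot: [1.418, 2.799, 0.007]
contact_force: [0.4, 0.1, 0.5]
opening: 0.085
grip_force: 0.0
```

Emit:
{"op": "jog_arm", "data": {"commands": [0,0,0,0,0,-0.98,45,0,0,0,0,0,-0.98,45,0,0,0,0,0,-0.98,45,0,0,0,0,0,-0.98,45,0,0,0,0,0,-0.98,45,0,0,0,0,0,-0.98,45,0,0,0,0,0,-0.98,45,0,0,0,0,0,-0.98,45,0,0,0,0,0,-0.98,45,0,0,0,0,0,-0.98,45,0,0,0,0,0,-0.98,45,0,0,0,0,0,-0.98,45,0,0,0,0,0,-0.98,45,0,0,0,0,0,-0.98,45,0,0,0,0,0,-0.98,45,0,0,0,0,0,-0.98,45]}}

```text
t: 30.22
tool_pos: [0.5861, 0.2664, 0.1018]
tool_rot: [0.978, -2.984, 0.0]
contact_force: [-0.3, -0.0, 0.4]
opening: 0.0452
grip_force: 0.0
```

```bash
python3 - <<'E'
from h import *
go(509.5,369.5,31,126.3)
clampview()
E
```

```text
t 30.23 pos [586.1 266.4 101.8] yaw 126.29 tilt [-0.002 -0.001] | turn -0.0 shift mm [  0.6 128.4  70.9] shares [0.01 2.14 1.18] F [-0.3 -0.   0.4] open 45.2 q6 -1.89
side bearing_block 0.62 X [-33.   29.1] Y [-83.4 -39. ] ztop 50.3 zlow 15.1 yaw in clamp -0.1 229
side knob_grip 0.58 X [-20.2  13.3] Y [68.4 76.4] ztop 85.4 zlow 52.7 yaw in clamp 1.2 38
side fence Y [-100.2  -80.6] X [-24.8  25. ] Z 61.3 147
side jaw Y [-28.9  -9.7] X [-25.4  25.2] Z 61.7 143
top bearing_block 0.54 X [-14.1   9.2] Y [-74.4 -38.6] ztop 50.6 zlow 44.4 yaw in clamp -44.6 172
top knob_grip 0.88 X [-19.5  20.8] Y [70.5 82.6] ztop 86.7 zlow 61.9 yaw in clamp 1.4 165
top fence Y [-99.4 -79.9] X [-23.9   0.2] Z 61.2 160
```

Emit:
{"op": "jog_arm", "data": {"commands": [0,0.53,0,0,0,0,45,0,0.53,0,0,0,0,45,0,0.54,0,0,0,0,45,0.01,0.54,0,0,0,0,45,0,0,0.2,0,0,0,45,0,0,0.3,0,0,0,45,0,0,0,0,0,0,45]}}

```text
t: 31.4
tool_pos: [0.5093, 0.3681, 0.0695]
tool_rot: [0.97, -2.982, 0.002]
contact_force: [-0.8, -0.8, -0.8]
opening: 0.0448
grip_force: 0.0
```

```bash
python3 - <<'E'
from h import *
go(509.5,369.5,31,126.3)
im=eyes.get_image("side")
cv2.imwrite("pics/s7.png",cv2.resize(im["image"][180:270,290:410,::-1],(800,600),interpolation=cv2.INTER_CUBIC))
E
```

```text
t 31.4 pos [509.3 368.1  69.5] yaw 126.03 tilt [-0.005 -0.003] | turn -0.05 shift mm [-1.2  1.  38.5] shares [-0.02  0.02  0.64] F [-0.8 -0.8 -0.8] open 44.8 q6 -1.69
```

View pics/s7.png

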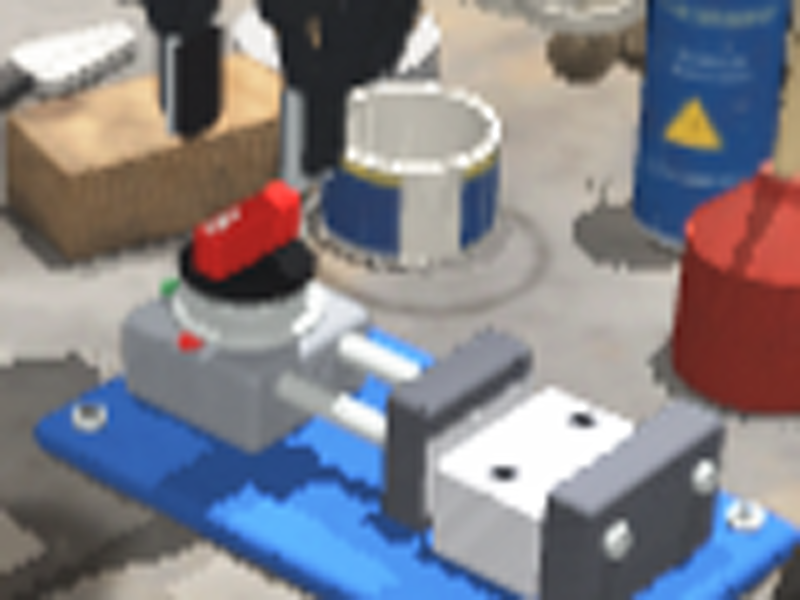

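The block (540,460) sits in the bed between jaw and fence. The fingers hang over the red bar (250,230), one each side. Descend and grip the bar.

Emit:
{"op": "jog_arm", "data": {"commands": [-0.02,0.02,0.3,0,0,-0.04,45,0,0,0.2,0,0,0,45,0,0,0.1,0,0,0,45,0,0,0,0,0,0,8,0,0,0,0,0,0,8,0,0,0,0,0,0,8,0,0,0,0,0,0,8,0,0,0,0,0,0,8], "newtons": 60}}

```text
t: 32.45
tool_pos: [0.5103, 0.3729, 0.0375]
tool_rot: [0.98, -2.985, -0.003]
contact_force: [-3.7, 3.8, -0.3]
opening: 0.0109
grip_force: 60.8
```

Emit:
{"op": "jog_arm", "data": {"commands": [0,0.03,0.04,0,0,0,8,0,0,0.04,0,0,0,8,0,0,0.04,0,0,0,8,0,0,0.04,0,0,0,8,0,0,0,0,0,0,8]}}

```text
t: 33.08
tool_pos: [0.5104, 0.3729, 0.0291]
tool_rot: [-0.98, 2.984, -0.001]
contact_force: [-5.1, -1.9, 8.2]
opening: 0.011
grip_force: 61.8
```

Emit:
{"op": "jog_arm", "data": {"commands": [0,0,0.03,0,0,0,8,0,0,0.01,0,0,0,8,0,0,0,0,0,0,8]}}

```text
t: 33.45
tool_pos: [0.5104, 0.373, 0.0283]
tool_rot: [-0.98, 2.985, -0.002]
contact_force: [-8.0, -4.9, 16.0]
opening: 0.0111
grip_force: 62.8
```

Emit:
{"op": "jog_arm", "data": {"commands": [0,0,0,0,0,0.7,8,0,0,0,0,0,0.7,8,0,0,0,0,0,0.7,8,0,0,0,0,0,0.7,8,0,0,0,0,0,0,8]}}

```text
t: 34.08
tool_pos: [0.5104, 0.3729, 0.0282]
tool_rot: [-0.553, 3.092, -0.002]
contact_force: [-8.1, -4.2, 16.1]
opening: 0.0112
grip_force: 62.7
```

```bash
python3 - <<'E'
from h import *
go(510.4,373,28.3,126.3)
print(ctrl.get_obs()["wrist_torque"].round(2))
E
```

```text
t 34.08 pos [510.4 372.9  28.2] yaw 110.29 tilt [ 0.    -0.001] | turn -2.79 shift mm [-0.1  0.1 -0.1] shares [-0.  0. -0.] F [-8.1 -4.2 16.1] open 11.2 q6 -1.41
[-0.89  1.37 -0.06]
```

Turning smoothly while pressed; continue to the stop.

Emit:
{"op": "jog_arm", "data": {"commands": [0,0,0,0,0,0.8,8,0,0,0,0,0,0.8,8,0,0,0,0,0,0.8,8,0,0,0,0,0,0.8,8,0,0,0,0,0,0.8,8,0,0,0,0,0,0.8,8,0,0,0,0,0,0.8,8,0,0,0,0,0,0.8,8,0,0,0,0,0,0.8,8,0,0,0,0,0,0.8,8,0,0,0,0,0,0.8,8,0,0,0,0,0,0.8,8,0,0,0,0,0,0.8,8,0,0,0,0,0,0,8]}}

```text
t: 35.83
tool_pos: [0.5102, 0.3728, 0.0282]
tool_rot: [1.056, 2.958, -0.002]
contact_force: [-8.1, -5.2, 15.9]
opening: 0.0111
grip_force: 62.8
```

```bash
python3 - <<'E'
from h import *
go(510.4,373,28.3,126.3-80.2)
print(ctrl.get_obs()["wrist_torque"].round(2))
E
```

```text
t 35.83 pos [510.2 372.8  28.2] yaw 50.71 tilt [-0.    -0.002] | turn 0.81 shift mm [ 0.   0.3 -0.1] shares [ 0.    0.01 -0.  ] F [-8.1 -5.2 15.9] open 11.1 q6 -0.37
[-0.94  1.55  0.13]
```

Emit:
{"op": "jog_arm", "data": {"commands": [0,0,0,0,0,0.5,8,0,0,0,0,0,0.5,8,0,0,0,0,0,0.4,8,0,0,0,0,0,0,8]}}

```text
t: 36.33
tool_pos: [0.5102, 0.3728, 0.0283]
tool_rot: [1.256, 2.878, -0.003]
contact_force: [-8.7, -5.1, 15.7]
opening: 0.0113
grip_force: 63.6
```

```bash
python3 - <<'E'
from h import *
go(510.4,373,28.3,126.3-80.2)
print(ctrl.get_obs()["wrist_torque"].round(2))
E
```

```text
t 36.33 pos [510.2 372.8  28.3] yaw 42.84 tilt [ 0.    -0.002] | turn -0.57 shift mm [ 0.1  0.3 -0. ] shares [ 0.  0. -0.] F [-8.7 -5.1 15.7] open 11.3 q6 -0.23
[-0.93  1.57  0.85]
```

The torque rise shows the stop. Now I let the knob rise while holding the turn, then open and lift away.

Emit:
{"op": "jog_arm", "data": {"commands": [0,0,-0.07,0,0,0,8,0,0,-0.07,0,0,0,8,0,0,-0.05,0,0,0,8,0,0,0,0,0,0,8,0,0,0,0,0,0,45,0,0,0,0,0,0,45,0,0,0,0,0,0,45,0,0,-0.2,0,0,0,45,0,0,-0.5,0,0,0,45,0,0,-0.6,0,0,0,45,0,0,-0.6,0,0,0,45,0,0,-0.3,0,0,0,45,0,0,0,0,0,0,45]}}

```text
t: 37.95
tool_pos: [0.5108, 0.3737, 0.1703]
tool_rot: [1.26, 2.876, 0.005]
contact_force: [0.1, -0.3, -0.4]
opening: 0.045
grip_force: 0.0
```

```bash
python3 - <<'E'
from h import *
clampview()
im=eyes.get_image("side"); W=world(im)
for d in nets.silhouettes("side","cold_chisel")[:1]:
    p=W[d["mask"]]; p=p[~np.isnan(p[:,0])]; print(rect(p),d["p"])
go(510,373,100,46)
cv2.imwrite("pics/s8.png",cv2.resize(im["image"][180:300,250:410,::-1],(800,600),interpolation=cv2.INTER_CUBIC))
E
```

```text
side bearing_block 0.81 X [-29.6  26.7] Y [-76.6 -40.3] ztop 49.3 zlow 19.0 yaw in clamp 2.0 219
side knob_grip 0.62 X [-8.4  7.7] Y [55.4 90.7] ztop 85.2 zlow 52.3 yaw in clamp -72.5 48
side fence Y [-100.2  -80.9] X [-25.   24.4] Z 61.3 144
side jaw Y [-36.6 -17.4] X [-25.3  24.5] Z 61.7 142
top bearing_block 0.75 X [-28.8  27.1] Y [-77.1 -39.5] ztop 50.8 zlow 32.5 yaw in clamp -0.7 528
top knob_grip 0.66 X [-10.    1.1] Y [88.7 97. ] ztop 86.9 zlow 64.9 yaw in clamp 18.2 28
top fence Y [-99.2 -79.8] X [-25.2  24.8] Z 61.3 340
top jaw Y [-35.  -15.8] X [-24.7  25.1] Z 62.0 343
(array([350.9, 265.8]), array([177.7,  27. ]), -60.7) 0.58
t 38.35 pos [509.4 372.8 167. ] yaw 42.68 tilt [-0.002 -0.001] | turn -0.58 shift mm [-0.4  0.7 67. ] shares [-0.01  0.01  1.12] F [ 0.1 -0.3 -0. ] open 44.9 q6 -0.23
```

View pics/s8.png

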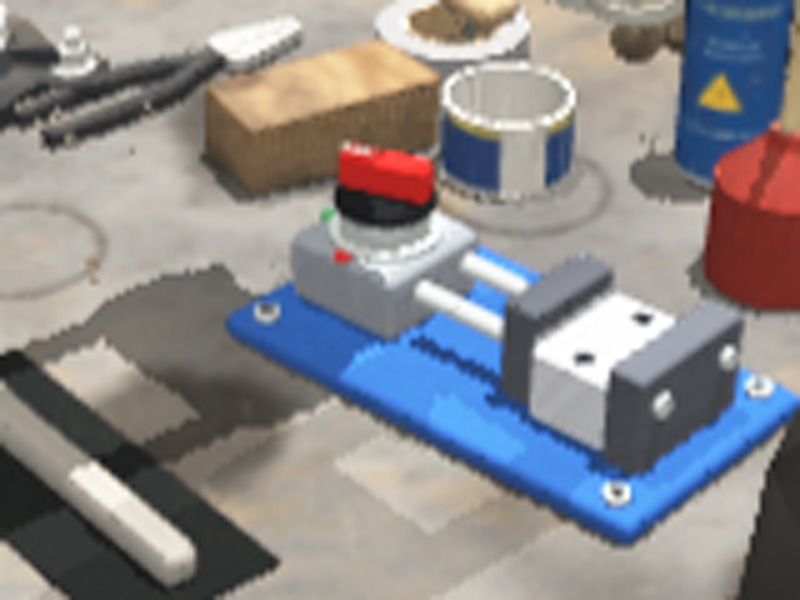

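The crop shows the knob up and turned to the green dot (330,215), settled near 1.25 rad. The jaw (555,325) is closed on the block, and the chisel lies on the mat. Hand in.

```bash
python3 -c "
from h import *
print(job.finish_job())"
```

```text
the job is handed in; nothing more can be done
None
```

I handed the job in at about 38 s on the robot clock: the chisel is on the mat, the block is clamped in the bed with the knob locked and up, and the tin and wooden block weren't touched. I checked the final state only in the camera images; the hand-in returned no verdict.

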